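# Index the welding turntable and load its empty cradle

## Robot

A 7-joint arm with a two-finger parallel gripper is mounted at the origin on a cart in front of the work surface, level with it; the furniture and walls round the work are solid. World frame = base frame: x ahead of the robot, y to its left, z up, the work surface at z = 0. Lengths are in m, angles in rad, forces in N, time in s.
With the tool pointing down it reaches from about 0.4 to 0.9 m from the base axis. Payload 5.5 kg.
Tool frame: the origin (TCP) lies midway between the tips of the shut fingers; the grasp point (between the pads) lies 19 mm behind it (manip.grip_depth is the distance from the TCP to the grasp point, in m); z points along the fingers, x is the direction in which the jaws open and shut, and the axes are right-handed (so a half turn about z gives the same grasp; the last joint's range is limited). The gripper opens to 92 mm and grips with 3 to 60 N. Pads are 19 mm wide; open, the fingers measure 130 mm over their backs; the gripper's body (75 mm by 190 mm) begins 47 mm behind the grasp point.
Start: joints at [-0.904, 0.501, -0.427, 1.55, 0.221, 1.138, -0.21], TCP at [0.255, 0.598, 0.227] pointing down, gripper open.
Joint ranges: [-2.88, 2.88], [-0.31, 2.03], [-1.54, 1.56], [0.2, 2.42], [-1.41, 4.55], [0.19, 2.02], [-2.57, 2.57]. Speed limits (rad/s): [2.57, 2.57, 3.14, 3.14, 3.14, 3.14, 3.14].

## Interface

Orientations are given as a unit quaternion [x, y, z, w].
In Python, from bench import manip, effector, viewer gives the robot as it stands. Calls block until the motion is done:
- manip.move_pose(position, orientation): joint-space move of the TCP to a pose.
- manip.servo_line(position, ori=None, vel=0.15): straight line of the TCP; ori=None keeps the orientation; vel is the mean speed in m/s.
- manip.movej(angles): joint-space move.
- effector.open_jaws() and effector.close(f_grip=None): open the fingers fully, or close them until they stop; f_grip is the grip in N (None keeps the last).
- manip.sleep(seconds).
- manip.solve_ik(position, orientation): joint angles nearest the present ones, or None.
- viewer.get_image(name): name is "scene" or "top" or "wrist"; returns the picture (480x640x3 uint8, red, green, blue); there is no depth.
- viewer.get_calibration(name): a dict with "vfov" (degrees; the focal length in pixels is half the picture's height over the tangent of half this angle, whatever the lens; pixels are square), "cx", "cy" (the principal point, pixels), "dist_coeffs" ([k1, k2, p1, p2, k3] as OpenCV has them; the pictures are not rectified), "eye" and "attitude" of the camera in the world. Camera axes: x right, y down, z forward; pixel columns grow to the right and rows downward; lengths in m; the calibration is good to about 2 mm. A picture is of the moment at which its call begins: read the wrist's pose just before it. get_calibration takes no time and is no camera call; for the wrist camera it gives the pose at the moment of the call.
A pose or a line that the arm cannot do raises manip.PlanningError and nothing moves.
- manip.hand_in(): hands the job in, once; it reports no verdict.
Readings, each from a call of its own:
- manip.current_clock(): time.
- manip.current_q(): joint angles.
- manip.current_joint_velocities(): joint speeds.
- manip.current_tau(): joint torques, N m.
- manip.current_tool_pos(): TCP position.
- manip.current_tcp_rot(): TCP orientation.
- manip.current_force(): force on the tool from outside, world axes, zero at the start.
- manip.current_wrist_torque(): the same for the moment, N m.
- manip.current_finger_gap(): finger opening in m.
Only numpy, scipy, OpenCV 4.12 (cv2) and the standard library are available. Lean on these libraries where they do the work, as an engineer would, in place of code of your own. Each camera call takes 0.05 s, during which the arm holds its last target. There are 200 camera calls.

## Task

Swing the lock lever of the welding turntable fully open, push the table round one detent position counter-clockwise (seen from above), so that the only empty cradle comes to the loading pointer on the robot's side and the table rests in its detent, then swing the lock lever fully home again. Then take the one loose tube that is as thick as the tubes on the table, lay it in the empty cradle and push it along towards the hub until its end bears on the cradle's stop plate, and let go. Leave the two thinner loose tubes where they lie.

Things in the scene. Friction and masses are not known exactly. Their poses are not given: they have to be found in the camera images.
- index_base: fixed grey steel base plate, 320 x 360 x 12 mm; origin on the bench on the turntable's axis, z up. The loading pointer (dark block, brass blade, 51 mm high) stands at its -x edge. The turntable over it: steel disc, 300 mm diameter, top 62 mm over the bench, hub 38 mm radius, 102 mm high; six radial V cradles 60 degrees apart, five with a tacked-down 32 mm tube (tops 104 mm), one empty
- turntable (a joint): turntable's angle (rad) about the vertical axis through index_base's origin, counter-clockwise from above positive; starts near 0 in a detent; detents lie every 1.047 rad (60 degrees). A spring roller resists (about 5 N at a pin) up to halfway, then draws the table on into the next detent
- lock_lever (a joint): lock lever's angle (rad) about its vertical pivot: 0 fully home (a dog stands in a slot under the table's rim, the table cannot turn), 0.5 fully open; the handle moves away from the table as it opens (counter-clockwise about the pivot); it stays where it is left, about 1 N at the handle. The dog enters only when the table is in a detent
- lock_handle (a point): centre of the black ball (26 mm diameter) that is the lock lever's handle, 96 mm over the bench; it tops an upright steel rod of 18 mm diameter. It stands free beside the base's right-hand side (seen from the robot)
- lock_pivot (a point): point on the lock lever's vertical pivot axis, at the height of lock_handle, 172 mm from it
- cradle (a point): middle of the 32 mm tube's axis when it lies home in the empty cradle, 98 mm from the table's axis, 88 mm over the bench; turns with the table; x points to the hub, z up. Two V saddles 8 mm thick, 47 mm wide, middles at x = -32 and +18 mm (fingers fit between), tops 3 mm below the tube's axis; stop plate face at x = +36 mm, 26 mm wide, 6 mm higher than the axis
- drive_pin (a point): centre of the top, 122 mm over the bench, of one of six upright drive pins (14 mm diameter, 60 mm high, 138 mm from the axis, midway between cradles): the one between the empty cradle and the loaded one that stands at the pointer at the start; it turns with the table
- thick_tube_mid (a point): middle of the axis of the loose thick dark tube to be loaded, 32 mm outer diameter, 72 mm long, about 0.14 kg; x along the tube; lies on the bench left of the table at the start
- bright_tube_mid (a point): middle of the axis of a bright loose tube, 25 mm diameter, 85 mm long, x along it; to be left alone
- thin_tube_mid (a point): middle of the axis of a dark thin loose tube, 22 mm diameter, 90 mm long, x along it; to be left alone
- thick_tube: the thick loose tube itself; origin on its surface below the middle as it lies at the start
Mind the look-alikes: they are no part of the job. What is shaped like the thick_tube but purple or yellow is not meant.

How it is judged:
On the way, in this order (a step that is already met when the one before it is completed fails the run):
1. the lock lever is swung open (value of joint lock_lever above 0.4 rad), for 0.2 s.
2. the table rests in the next detent counter-clockwise (value of joint turntable between 0.987 and 1.107 rad and velocity of joint turntable between -0.1 and 0.1 rad/s), for 0.2 s.
3. the lock lever is home again (value of joint lock_lever below 0.08 rad), for 0.2 s.
4. the thick tube lies in the cradle (y of thick_tube_mid in the frame of cradle between -0.007 and 0.007 m and z of thick_tube_mid in the frame of cradle between -0.006 and 0.006 m and angle between the x axis of thick_tube_mid and the x axis of cradle, either way round below 0.1 rad and x of thick_tube_mid in the frame of cradle between -0.035 and 0.006 m), for 0.2 s.
At the end, for the whole second after the job is handed in: The table is one detent (1.047 rad, within 0.06) on from its start, the lock lever is home (below 0.08 rad), and the thick tube lies at rest in the cradle with its end against the stop plate (within 4 mm along the cradle, 7 mm across, 6 mm in height, 0.1 rad in direction) (value of joint turntable between 0.987 and 1.107 rad and value of joint lock_lever below 0.08 rad and y of thick_tube_mid in the frame of cradle between -0.007 and 0.007 m and z of thick_tube_mid in the frame of cradle between -0.006 and 0.006 m and angle between the x axis of thick_tube_mid and the x axis of cradle, either way round below 0.1 rad and x of thick_tube_mid in the frame of cradle between -0.004 and 0.004 m and linear speed of thick_tube below 0.01 m/s); the robot touches nothing.
It fails at once if the table is turned clockwise past halfway to a detent, or more than one position on (value of joint turntable below -0.45 rad or value of joint turntable above 1.5 rad).
It fails at once if one of the two thinner loose tubes is moved more than 40 mm (distance of any of bright_tube_mid, thin_tube_mid from where it was at the start of the episode above 0.04 m).
It also fails if it takes over 72 s, if anything falls off the work surface, if the arm or the gripper's body presses on something with over 40 N, if the wrist force passes 120 N, or if a joint passes its speed limit or range.

## Working session

There is one attempt and no reset: what is moved stays moved. The work goes in short steps, each a Python script; the robot and the scene stay as the last script left them, time stands still between calls to the robot, and variables do not carry over. Pictures are saved under pics/ and viewed, about 8 in all and at most 12, crops included, and the job is handed in when it is done.

```bash
mkdir -p pics; ls
python3 - <<'E'
from bench import manip, effector, viewer
import cv2
for n in ("scene","top"):
    c=viewer.get_calibration(n); print(n,c)
    cv2.imwrite(f"pics/{n}0.png",cv2.cvtColor(viewer.get_image(n),cv2.COLOR_RGB2BGR))
print(viewer.get_calibration("wrist")); print(manip.current_tcp_rot(),manip.current_tool_pos(),manip.current_clock(),manip.grip_depth)
E
```

```text
pics
scene {'vfov': 50.71764211111875, 'cx': 319.38889476907383, 'cy': 244.39294202373267, 'dist_coeffs': array([-0.07867225,  0.        ,  0.        ,  0.        ,  0.        ]), 'eye': array([-0.37732493, -0.32031925,  1.12001403]), 'attitude': array([ 0.81627149, -0.42583127,  0.18921504, -0.341418  ])}
top {'vfov': 48.84036257287922, 'cx': 317.704939604722, 'cy': 240.2242894679909, 'dist_coeffs': array([0.00106106, 0.        , 0.        , 0.        , 0.        ]), 'eye': array([0.25093375, 0.24378556, 1.44173737]), 'attitude': array([ 0.70668065, -0.70214778,  0.0601395 , -0.06304115])}
{'vfov': 64.88682978959768, 'cx': 320.12325345030706, 'cy': 243.3216619907046, 'dist_coeffs': array([-0.05514827,  0.        ,  0.        ,  0.        ,  0.        ]), 'eye': array([0.19369025, 0.62322902, 0.38364179]), 'attitude': array([0.82749106, 0.54703978, 0.06877968, 0.10618559])}
[ 8.34537926e-01  5.50949796e-01 -7.45185302e-04  4.65938421e-04] [0.25521254 0.59711933 0.22576328] 0.1 0.0188
```

View pics/top0.png

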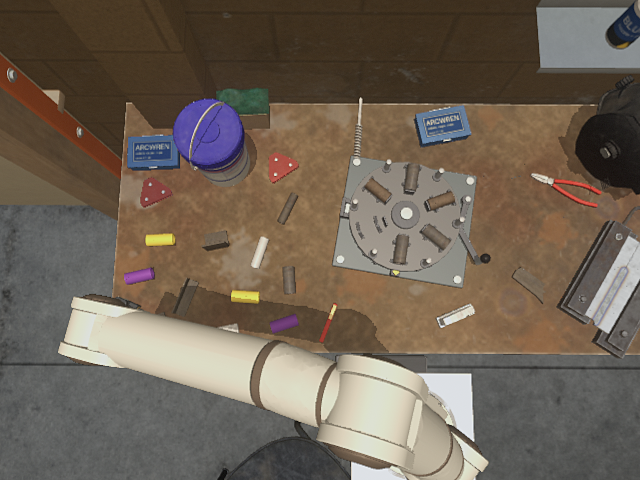

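View pics/scene0.png

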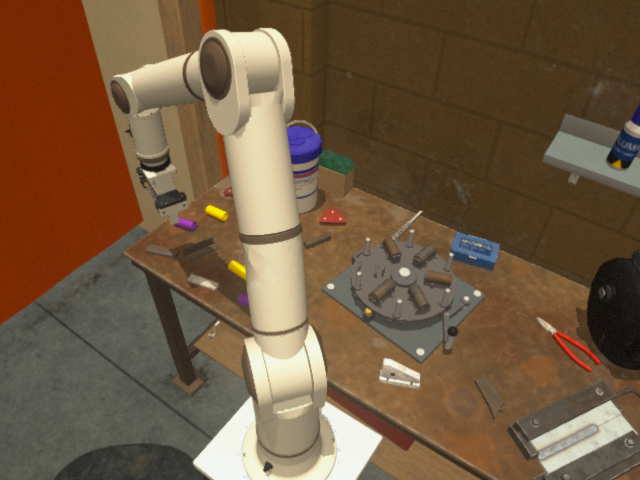

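The top view shows the hub at (406,213), the pointer at (396,272), the empty cradle at about (370,228) and the lock ball at (485,258). There are three loose tube candidates: dark (289,280), dark (288,208) and bright (260,252). The purple and yellow ones are decoys. I'll enlarge both areas to confirm.

```bash
cat > h.py <<'E'
import numpy as np, cv2
from scipy.spatial.transform import Rotation as R
from bench import manip, effector, viewer
def K(c):
    f=240/np.tan(np.radians(c["vfov"])/2); return np.array([[f,0,c["cx"]],[0,f,c["cy"]],[0,0,1.]])
def unproj(c,uv,z):
    p=cv2.undistortPoints(np.array([[uv]],float),K(c),c["dist_coeffs"])[0,0]
    d=R.from_quat(c["attitude"]).apply([p[0],p[1],1]); return c["eye"]+d*(z-c["eye"][2])/d[2]
def proj(c,X):
    Rt=R.from_quat(c["attitude"]).inv(); r=Rt.as_rotvec(); t=-Rt.apply(c["eye"])
    return cv2.projectPoints(np.array(X,float).reshape(-1,3),r,t,K(c),c["dist_coeffs"])[0][:,0]
def grab(n): return cv2.cvtColor(viewer.get_image(n),cv2.COLOR_RGB2BGR)
def down(yaw):  # tool z down, tool x at world angle yaw
    return (R.from_euler('z',yaw)*R.from_euler('x',np.pi)).as_quat()
E
python3 - <<'E'
from h import *
im=cv2.imread("pics/top0.png")
a=cv2.resize(im[145:305,240:500],None,fx=3,fy=3,interpolation=cv2.INTER_CUBIC); cv2.imwrite("pics/crop1.png",a)
c=viewer.get_calibration("top")
for n,uv,z in [("hub",(406,213),.102),("ball",(485,258),.096),("pivot?",(462,232),.07),("ptr",(396,272),.05),("A",(289,280),.016),("B",(288,208),.011),("C",(260,252),.012)]:
    print(n,unproj(c,uv,z).round(3))
E
```

```text
hub [0.56  0.021 0.102]
ball [ 0.444 -0.18   0.096]
pivot? [ 0.517 -0.13   0.07 ]
ptr [0.412 0.043 0.05 ]
A [0.392 0.327 0.016]
B [0.593 0.334 0.011]
C [0.469 0.408 0.012]
```

View pics/crop1.png

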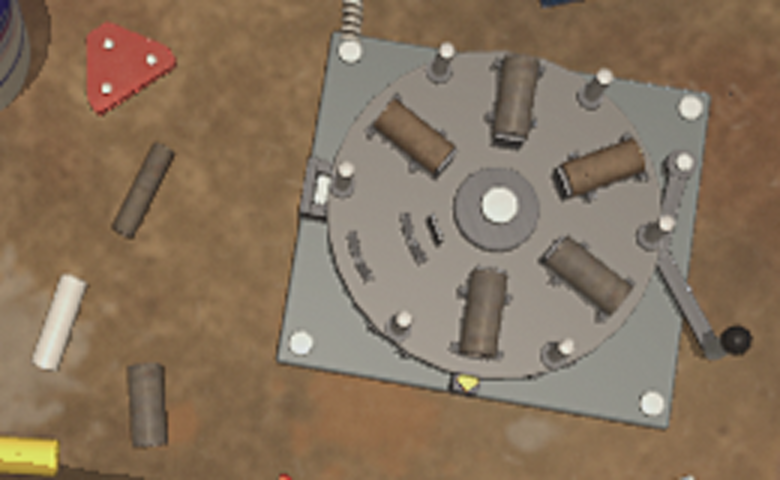

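Measured across in the crop, tube A (147,405), full-image (289,280), is the thickest and shortest at about 34 px. B (145,190) is about 22 px and dark, so it's the thin tube. C (60,322) is bright. A is therefore the one meant. The pins, corner bolts and lever pivot bolt (684,162) are all clear, so I'll fit the geometry.

```bash
cat > fit.py <<'E'
from h import *
from scipy.optimize import least_squares
c=viewer.get_calibration("top")
px=lambda uv:(239.67+uv[0]/3+.0,144.67+uv[1]/3)
P=[(447,49),(605,76),(666,223),(567,347),(403,319),(345,170)]
p=np.array([unproj(c,px(q),.122)[:2] for q in P])
k=np.arange(6)  # clockwise sequence
f=lambda s:(p-(s[:2]+.138*np.c_[np.cos(s[2]-k*np.pi/3),np.sin(s[2]-k*np.pi/3)])).ravel()
s=least_squares(f,[.56,.02,np.arctan2(*(p[0]-p.mean(0))[::-1])]).x
b=np.array([unproj(c,px(q),.014)[:2] for q in [(350,51),(690,107),(652,403),(301,343)]])
print("pin fit",s.round(4),"rms",f(s).std().round(4),"bolts centre",b.mean(0).round(4),
 "yaw",np.degrees([np.arctan2(*(b[0]-b[3])[::-1]),np.arctan2(*(b[1]-b[2])[::-1])]).round(1))
print("hub",unproj(c,px((498,205)),.106).round(4),"ptr",unproj(c,px((466,383)),.051).round(4))
ball=unproj(c,px((735,340)),.096);piv=unproj(c,px((684,162)),.06)
print("ball",ball.round(4),"pivot(z guess)",piv.round(4),np.linalg.norm((ball-piv)[:2]).round(4))
print("drive pin idx4",p[4].round(4),np.degrees(s[2]-4*np.pi/3)%360)
A=[unproj(c,px(q),.02) for q in [(146,365),(149,445)]];print("tubeA ends",np.round(A,4))
E
python3 fit.py
```

```text
pin fit [0.5635 0.0191 0.3568] rms 0.0006 bolts centre [0.563  0.0081] yaw [-9.5 -9.5]
hub [0.5592 0.0229 0.106 ] ptr [0.4111 0.0456 0.051 ]
ball [ 0.4443 -0.1787  0.096 ] pivot(z guess) [ 0.6103 -0.1521  0.06  ] 0.1681
drive pin idx4 [0.4567 0.1077] 140.44487036300862
tubeA ends [[0.4292 0.3295 0.02  ]
 [0.3571 0.3257 0.02  ]]
```

```bash
cat >> h.py <<'E'
C=np.array([.562,.020]); PH=np.radians(170.5)   # table centre, loading direction
BALL=np.array([.4443,-.1787]); PIV=np.array([.6141,-.1515])
E
python3 - <<'E'
from h import *
for y in (99,-81): print(y,manip.solve_ik([*BALL,.2],down(np.radians(y))))
for y in (170.5,-9.5,80.5,-99.5): print(y,manip.solve_ik([*(C+.098*np.array([np.cos(PH),np.sin(PH)])),.2],down(np.radians(y))))
for y in (93,-87): print('tube',y,manip.solve_ik([.393,.3276,.15],down(np.radians(y))))
manip.move_pose([*BALL,.2],down(np.radians(99)))
print(manip.current_clock(),manip.current_tool_pos(),manip.current_q())
c=viewer.get_calibration("wrist"); im=grab("wrist")
np.save("cw.npy",c,allow_pickle=True)
for X in ([*BALL,.096],[*PIV,.06],[*C,.104]): print(proj(c,X))
cv2.imwrite("pics/w1.png",im)
E
```

```text
99 [ 0.10917608  0.19748317  0.244115    2.01480118 -0.05893538  0.9358488
  2.11158631]
-81 [-0.10376682  0.2099882   0.4870573   2.02127368 -0.12131112  0.93767612
 -0.96755054]
170.5 [ 0.91843579  0.46060906 -1.28780138  2.00606612  0.51174709  1.05841398
  2.36862978]
-9.5 [-0.18949837  0.17432445  0.06018789  2.03634735 -0.01300277  0.93127066
 -0.28826629]
80.5 [ 2.26493922e-05  1.79854904e-01 -1.49650381e-01  2.03024646e+00
  3.31851775e-02  9.33722468e-01  1.23799645e+00]
-99.5 [-0.37793758  0.17582516  0.26957993  2.04230403 -0.05812589  0.93050049
 -1.81417087]
tube 93 [-0.35143198  0.35782181 -0.47233942  1.96411409  0.2105461   0.86708499
  0.68796935]
tube -87 [-0.87478354  0.32130953  0.15082011  1.98173682 -0.06359654  0.84295691
 -2.20767065]
2.9167 [ 0.44474193 -0.17799131  0.19999503] [ 0.1084377   0.19769995  0.24325375  2.01449887 -0.05907292  0.93584473
  2.11137766]
[[320.12913313 241.58237122]]
[[320.07492164 410.82918847]]
[[536.82420105 418.8708169 ]]
```

View pics/w1.png

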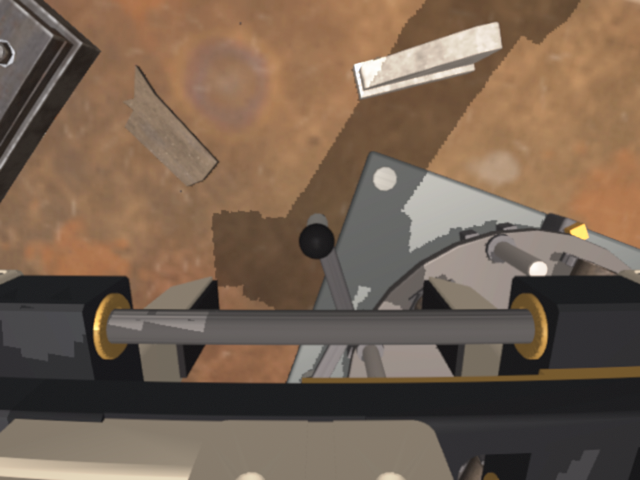

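The ball is at (316,241) against a predicted (320,242), so the positions agree to about 2 mm. Next I'll turn the wrist to the other yaw, which has better joint range, grip the rod and open the lever.

```bash
cat >> h.py <<'E'
TH0=np.arctan2(*(BALL-PIV)[::-1])
def lever(a,z=.056): # pose of tcp at lever angle a
    t=TH0+a; return [*(PIV+.172*np.array([np.cos(t),np.sin(t)])),z],down(t+np.pi/2)
def st(m=""): print(m,manip.current_clock(),manip.current_tool_pos().round(4),"F",np.round(manip.current_force(),1),"gap",round(manip.current_finger_gap(),4),flush=True)
E
python3 - <<'E'
from h import *
p,o=lever(0,.2); manip.move_pose(p,o); st()
p,o=lever(0); manip.servo_line(p,o,vel=.15); st("down")
effector.close(f_grip=8); st("closed")
for a in (.1,.2,.3,.4,.5):
    p,o=lever(a); manip.servo_line(p,o,vel=.1); st(a)
effector.open_jaws(); st("open")
p,o=lever(.5,.2); manip.servo_line(p,o,vel=.2); st()
E
```

```text
5.5167 [ 0.4442 -0.1787  0.2   ] F [-0.1  0.3 -0.8] gap 0.0916
down 6.625 [ 0.4449 -0.179   0.0566] F [ 0.7 -0.4 -0.1] gap 0.0919
closed 7.675 [ 0.4447 -0.1808  0.0561] F [ 0.7 -5.3 -3.2] gap 0.0248
0.1 8.0 [ 0.4474 -0.1958  0.0559] F [-1.   0.3  2.8] gap 0.0248
0.2 8.325 [ 0.4519 -0.2117  0.0557] F [-3.9 -1.3  1.7] gap 0.0252
0.3 8.65 [ 0.4585 -0.2275  0.0556] F [-5.2 -3.   0.7] gap 0.025
0.4 8.975 [ 0.4667 -0.2428  0.0555] F [-5.1 -3.8 -0.2] gap 0.0256
0.5 9.3 [ 0.4765 -0.2573  0.0555] F [-5.2 -3.9 -0.3] gap 0.0255
open 10.45 [ 0.4781 -0.2568  0.056 ] F [-0.   0.2 -0.3] gap 0.0916
 11.3167 [ 0.4774 -0.2562  0.199 ] F [-0.  -0.4 -1.1] gap 0.092
```

```bash
cat >> h.py <<'E'
def push(deg,z=.085,r=.147):
    t=np.radians(deg); return [*(C+r*np.array([np.cos(t),np.sin(t)])),z],down(t-np.pi)
E
python3 - <<'E'
from h import *
print([manip.solve_ik(*push(d)) is not None for d in (127,150,170,193)])
p,o=push(127,.2); manip.move_pose(p,o); effector.close(f_grip=20); st("above")
p,o=push(127); manip.servo_line(p,o,vel=.15); st("down")
for d in range(131,192,4):
    p,o=push(d); manip.servo_line(p,o,vel=.08)
    if d%3==0 or d>165: st(d)
F=manip.current_force()
p,o=push(192.5); manip.servo_line(p,o,vel=.05); st("end"); manip.sleep(.5); st()
cv2.imwrite("pics/top2.png",grab("top")); cv2.imwrite("pics/sc2.png",grab("scene")[200:400,280:520])
E
```

```text
[True, True, True, True]
above 14.225 [0.4736 0.1374 0.2   ] F [-0.9  0.5 -0.1] gap 0.0008
down 15.1417 [0.4742 0.1375 0.0856] F [-0.7  0.1  0.5] gap 0.0008
135 15.6917 [0.4595 0.1247 0.0859] F [0.7 1.4 1.6] gap 0.0005
147 16.5167 [0.4398 0.1016 0.0856] F [1.5 5.1 3.1] gap 0.0003
159 17.3417 [0.4245 0.0728 0.085 ] F [0.1 4.1 2.8] gap 0.0003
167 17.8917 [0.4184 0.0523 0.0847] F [ 0.4  0.9 -0.2] gap 0.0003
171 18.1667 [0.4168 0.0424 0.0848] F [ 0.8 -0.1 -0.5] gap 0.0005
175 18.4417 [0.4157 0.0325 0.085 ] F [-0.1 -0.6  0. ] gap 0.0007
179 18.7167 [0.4153 0.0225 0.085 ] F [0.2 0.3 0.4] gap 0.0003
183 18.9917 [0.4154 0.0123 0.085 ] F [0.3 0.6 1. ] gap 0.0003
187 19.2667 [0.4162 0.0022 0.085 ] F [-0.2  0.  -0.2] gap 0.0006
191 19.5417 [ 0.4177 -0.0078  0.085 ] F [ 0.   0.9 -0.4] gap 0.0006
end 19.7917 [ 0.4185 -0.0115  0.085 ] F [-0.5  0.5  0.7] gap 0.0007
 20.2917 [ 0.4185 -0.0118  0.085 ] F [-0.3 -0.2 -0.6] gap 0.0007
```

Run:
```python
from h import *
p,o=push(190,.2); manip.servo_line(p,vel=.25)
p,o=lever(.49,.2); manip.move_pose(p,o); effector.open_jaws(); st()
cv2.imwrite("pics/top3.png",cv2.resize(grab("top")[145:305,300:520],None,fx=3,fy=3,interpolation=cv2.INTER_CUBIC))
```

```text
23.4667 [ 0.4771 -0.2554  0.2   ] F [ 0.3 -0.3 -0.9] gap 0.0917
```

View pics/top3.png

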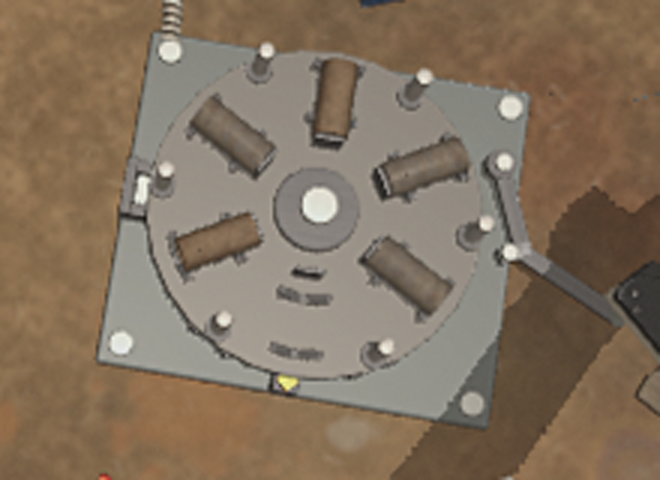

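The empty cradle now stands at the pointer (288,383). The pins sit exactly where pins sat before, e.g. (223,319), so the table is in its detent, and the lever is open. Next I'll swing it home.

Run:
```python
from h import *
p,o=lever(.49); manip.servo_line(p,o,vel=.15); effector.close(f_grip=8); st("grip")
for a in (.4,.3,.2,.1,.04,0.005):
    p,o=lever(a); manip.servo_line(p,o,vel=.1); st(a)
manip.sleep(.3); st()
effector.open_jaws(); st("open")
p,o=lever(0,.2); manip.servo_line(p,o,vel=.25)
c=viewer.get_calibration("wrist"); im=grab("wrist"); np.save("cw.npy",c,allow_pickle=True); print(proj(c,[*BALL,.096]))
cv2.imwrite("pics/w4.png",im)
# transfer to over tube A
manip.move_pose([.393,.3276,.17],down(np.radians(93))); st("over tube")
c=viewer.get_calibration("wrist"); im=grab("wrist"); np.save("cw5.npy",c,allow_pickle=True); print(proj(c,[[.4292,.3295,.016],[.3571,.3257,.016],[.393,.3276,.016]]))
cv2.imwrite("pics/w5.png",im)
t=grab("top"); 
a=cv2.resize(t[150:290,390:500],None,fx=3,fy=3,interpolation=cv2.INTER_CUBIC)
b=cv2.resize(im,(560,420)); out=np.zeros((420,890,3),np.uint8); out[:,:330]=a; out[:,330:]=b
cv2.imwrite("pics/c5.png",cv2.resize(out,(800,378)))
```

```text
grip 25.675 [ 0.4771 -0.2555  0.056 ] F [ 0.5 -1.  -0.4] gap 0.0256
0.4 25.9833 [ 0.4686 -0.2422  0.056 ] F [ 1.3  0.  -2.6] gap 0.0253
0.3 26.3083 [ 0.461  -0.2276  0.0562] F [ 4.   2.  -2.8] gap 0.0254
0.2 26.6333 [ 0.4547 -0.2122  0.0564] F [ 4.5  2.5 -3.1] gap 0.0249
0.1 26.9583 [ 0.4498 -0.1962  0.0566] F [ 6.1  1.9 -3.4] gap 0.0252
0.04 27.2083 [ 0.4478 -0.1865  0.0568] F [ 5.6  2.2 -1.4] gap 0.0255
0.005 27.4583 [ 0.4469 -0.181   0.0568] F [ 6.1  0.8 -1.3] gap 0.0248
 27.7583 [ 0.447  -0.1811  0.0568] F [ 6.4  1.4 -0.5] gap 0.0249
open 28.9083 [ 0.4444 -0.1795  0.056 ] F [-0.2  0.3  0.1] gap 0.0917
[[320.08009238 241.85839555]]
over tube 31.5333 [0.3936 0.3265 0.1696] F [-0.6 -0.6  0.4] gap 0.0917
[[322.46609716 267.96928602]
 [322.42567118 184.1585436 ]
 [322.45731096 227.04610829]]
```

View pics/c5.png

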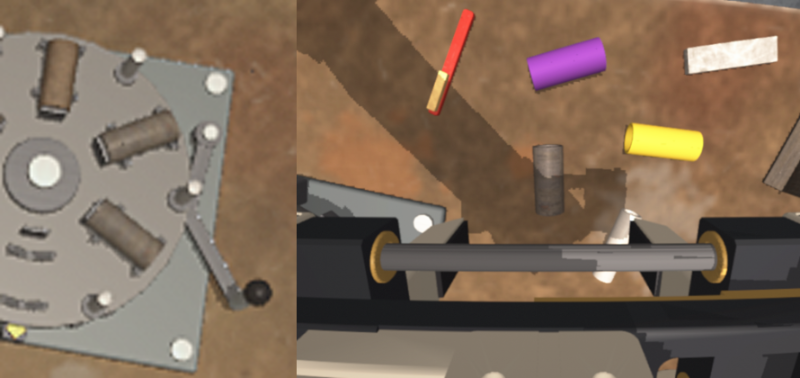

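The lever ball is back at its starting top-image pixel (485,258), so the lever is home. In the wrist picture the thick tube runs from about (321,184) to (321,271), against a predicted 184–268. I'll pick it up and hover over the cradle.

```bash
cat >> h.py <<'E'
def crad(x,z): # tcp with tube mid at cradle-x x
    return [*(C+(.098-x)*np.array([np.cos(PH),np.sin(PH)])),z]
YC=down(np.radians(80.5))
E
python3 - <<'E'
from h import *
manip.servo_line([.3935,.3272,.005],down(np.radians(93)),vel=.12); st("down")
effector.close(f_grip=25); st("grip")
manip.servo_line([.3935,.3272,.17],vel=.2); st("lift")
manip.move_pose(crad(-.012,.17),YC); st("hover")
manip.servo_line(crad(-.012,.125),vel=.15); st("hover low")
c=viewer.get_calibration("wrist"); im=grab("wrist")
d=lambda x,y,z:[*(C+(.098-x)*np.array([np.cos(PH),np.sin(PH)])+y*np.array([np.sin(PH),-np.cos(PH)])),z]
q=proj(c,[d(-.032,.0235,.085),d(-.032,-.0235,.085),d(.018,.0235,.085),d(.018,-.0235,.085),d(-.021,.069,.122),d(-.021,-.069,.122)]); print(q)
for a in q: cv2.drawMarker(im,tuple(int(round(v)) for v in a),(0,255,0),cv2.MARKER_CROSS,12,1)
cv2.imwrite("pics/w6.png",im)
E
```

```text
down 33.1583 [0.394  0.3277 0.0057] F [-0.4 -0.5 -0.2] gap 0.0914
grip 34.125 [0.3934 0.3271 0.0049] F [-1.  -0.9 -0.9] gap 0.0317
lift 35.1 [0.3928 0.3266 0.169 ] F [-0.6 -0.1 -1.2] gap 0.0312
hover 36.2333 [0.4536 0.0398 0.1698] F [ 0.5  0.7 -1.2] gap 0.0315
hover low 36.6833 [0.4533 0.0391 0.1248] F [-0.1 -0.2 -0.8] gap 0.0316
[[363.17443427 236.47019113]
 [275.93976312 236.19880136]
 [360.33514837 321.35521403]
 [278.33579971 321.09015195]
 [470.93623162 279.24157348]
 [167.70755248 278.27821957]]
```

View pics/w6.png

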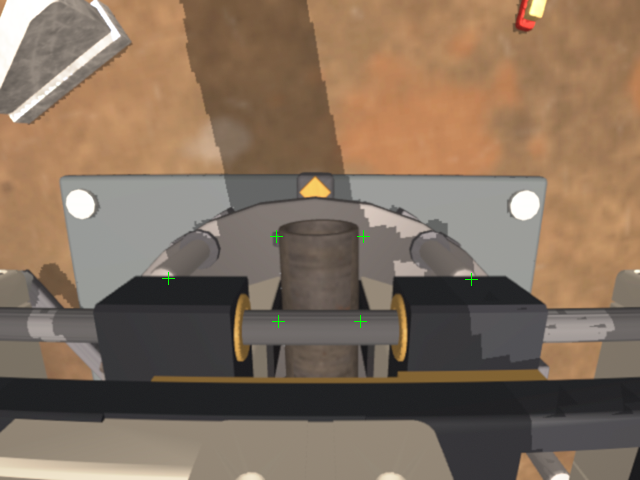

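The tube is held and lies along the cradle axis. The pins are nearly symmetric about it (bases at (208,240) and (430,245)), and the pointer at (316,188) suggests at most a 1–2 mm sideways error. I'll lower it with force checks.

```bash
sed -i 's/^C=np.array(\[.562,.020\])/C=np.array([.5623,.0192])/' h.py
python3 - <<'E'
from h import *
for z in (.1,.09,.084,.081,.079,.077):
    manip.servo_line(crad(-.012,z),YC,vel=.06); st(z)
    if manip.current_force()[2]>8: break
z=manip.current_tool_pos()[2]
u=-np.array([np.cos(PH),np.sin(PH)])
F0=manip.current_force()[:2]@u
for x in np.arange(-.010,.009,.002):
    manip.servo_line(crad(x,z),YC,vel=.03); manip.sleep(.1)
    f=manip.current_force(); print(round(x,3),np.round(f,1), round((f[:2]@u)-F0,1), ((manip.current_tool_pos()[:2]-C)@u).round(4),flush=True)
    if (f[:2]@u)-F0<-7: break
E
```

```text
0.1 37.3 [0.4535 0.0372 0.0996] F [-0.6  0.5 -1.1] gap 0.0314
0.09 37.6167 [0.4534 0.0373 0.0896] F [ 0.8 -0.1 -0.1] gap 0.0314
0.084 37.8667 [0.4535 0.0373 0.0837] F [-0.   0.4 -1.5] gap 0.0314
0.081 38.1167 [0.4537 0.0374 0.0809] F [ 0.4  0.2 -2.2] gap 0.0312
0.079 38.3667 [0.4541 0.0372 0.0791] F [ 0.4  0.  -0.4] gap 0.0315
0.077 38.6167 [0.4541 0.0365 0.0775] F [-1.3 -4.4  7.1] gap 0.0316
-0.01 [-3.6 -5.   4.5] -2.2 -0.1083
-0.008 [-4.2 -4.2  3.9] -2.9 -0.1071
-0.006 [-6.2 -4.9  4.7] -4.8 -0.1056
-0.004 [-7.2 -5.2  6.7] -5.7 -0.1043
-0.002 [-7.9 -3.8  8.7] -6.6 -0.103
0.0 [-9.1 -4.   9.6] -7.8 -0.1015
```

Sideways force is about −4 N and vertical about 9 N, so the tube is bearing on one flank and dragging. I'll ease off towards −y and up, then keep sliding.

```bash
sed -i 's/^C=np.array(\[.5623,.0192\])/C=np.array([.5620,.0174])/' h.py
python3 - <<'E'
from h import *
u=-np.array([np.cos(PH),np.sin(PH)])
z=.0785
for x in (-.003,-.001,.001,.003,.005,.007):
    manip.servo_line(crad(x,z),YC,vel=.03); manip.sleep(.1)
    f=manip.current_force(); p=manip.current_tool_pos(); print(x,np.round(f,1), round(f[:2]@u,1), ((p[:2]-C)@u).round(4),p[2].round(4),flush=True)
    if f[:2]@u<-12: break
effector.open_jaws(); st("open")
c=viewer.get_calibration("wrist"); im=grab("wrist"); cv2.imwrite("pics/w7.png",im); np.save("cw7.npy",c,allow_pickle=True)
p=manip.current_tool_pos(); manip.servo_line([p[0],p[1],.2],vel=.2); st("up")
manip.servo_line([p[0]-.0,p[1]+.0,.23],vel=.2)
c=viewer.get_calibration("wrist"); im=grab("wrist"); cv2.imwrite("pics/w8.png",im); np.save("cw8.npy",c,allow_pickle=True)
cv2.imwrite("pics/w8c.png",cv2.resize(im[100:420,160:480],None,fx=1.8,fy=1.8))
E
```

```text
-0.003 [-0.2 -0.9 -1.1] -0.0 -0.1004 0.0786
-0.001 [-0.1 -0.9 -0.8] 0.1 -0.0989 0.0784
0.001 [-0.1 -0.2 -1.3] -0.1 -0.097 0.0785
0.003 [-5.3  2.7  0.4] -5.7 -0.0965 0.0781
0.005 [-9.1  2.1  3.3] -9.3 -0.0964 0.0777
0.007 [-13.1   3.8   6. ] -13.5 -0.0962 0.0774
open 43.9167 [0.4722 0.0324 0.0785] F [0.9 1.  0.2] gap 0.0918
up 44.725 [0.4715 0.0324 0.1992] F [-0.1 -0.1 -0.5] gap 0.0914
```

View pics/w8.png

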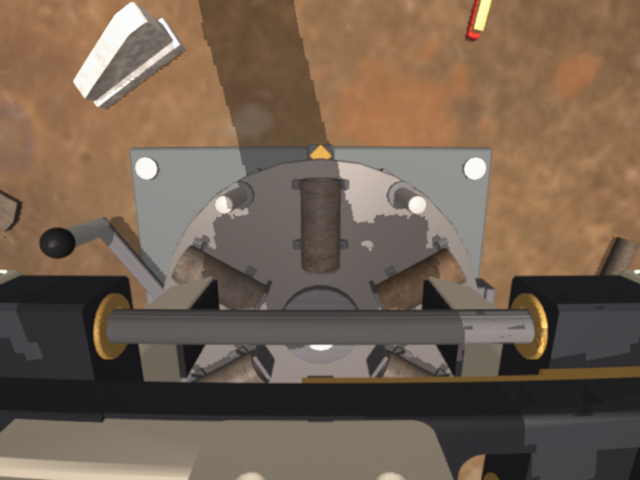

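Run:
```python
from h import *
c=np.load("cw8.npy",allow_pickle=True).item()
print("ball at lever 0:",proj(c,[*lever(0)[0][:2],.096]).round(),"at .08:",proj(c,[*lever(.08)[0][:2],.096]).round())
e=[unproj(c,q,.1) for q in ((320.5,179),)]; u=-np.array([np.cos(PH),np.sin(PH)])
print("outer end radius",(-(e[0][:2]-C)@u).round(4)); st()
manip.hand_in()
```

```text
ball at lever 0: [[ 61. 242.]] at .08: [[ 47. 247.]]
outer end radius 0.1338
 45.075 [0.4715 0.0324 0.2287] F [ 0.  -1.2  0.1] gap 0.0921
the job is handed in; nothing more can be done
```

The turntable is one detent on, the lock lever is home again, and the thick tube lies in the empty cradle against its stop plate. I handed the job in at about 45 s on the robot's clock; hand-in gives no verdict.

**What I did:**
- I opened the lever with the gripper, pushed the table round by its drive pin, and swung the lever home.
- I laid the 32 mm dark tube in the cradle, slid it to the stop, let go and backed off. The gripper never came near the two thinner tubes.

**What the last checks showed:**
- **Table:** the pins sit at the same pixels as at the start, and the empty cradle stood at the pointer.
- **Lever:** the ball is at (57,242) in the last wrist picture. I predicted (61,242) for fully home and (47,247) for the 0.08 rad limit, so it is about 0.02 rad open, inside the limit.
- **Tube along the cradle:** it slid with almost no force, then met a hard stop, with the push rising to about 13 N. Its outer end measures 133.8 mm from the table's axis, against 134 mm for a tube fully home.
- **Tube across the cradle:** it lies centred between the saddles in the last picture.

**What disagreed:**
- My first estimate of the cradle was about 2 mm off sideways. The tube dragged on one side of the V with up to 9 N, so I corrected and slid again.
- The grip stopped at 96.5 mm from the table's axis instead of the nominal 98 mm, which is within the calibration error.

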